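# Tension the wheel cutter and reverse its lock bar

## Task

Tension the spoke nipples of the soap wheel cutter clockwise (seen from above), one after the other going clockwise round the rim and starting with the red one: red one quarter turn, then yellow two quarter turns, each ending with its pointer at a tick and not overtightened; blue is tight already, so leave it as it is. Then draw the orange lock bar right out of its keeper, lay it down on the bench without dropping it and let go, take it by its other end and slide it back black rubber end first, pushing firmly, but not hard, until the rubber bears on the rim. Leave it there, nipples as set, and do not disturb the two soap bars and the jar.

Things in the scene. Friction and masses are not known exactly. Their poses are not given: they have to be found in the camera images.
- stand: fixed white base board (315 x 236 x 12 mm) with an aluminium roofed keeper. Origin on the bench directly under the wheel's centre; x points from the keeper's mouth along its slot to the wheel centre, z up. The board spans x -185 to +130 mm, y -118 to +118 mm.
- slot_mouth (a point): middle of the lower edge of the keeper's slot at its outer mouth; same axes as the stand (x goes into the slot). It lies 185 mm from the wheel axis, 20 mm above the bench. The slot is straight, open at both ends, roofed, 23 mm wide, 27 mm high, 76 mm long (walls 8 mm, roof 6 mm: top at 53 mm above the bench); the rim begins 4 mm behind it.
- wheel: fixed aluminium wheel cutter on the base board, ring 210 mm outer diameter, 34 mm tall, 24 mm wide, with hub and six thin spokes; origin at the centre of its underside, 12 mm above the bench; rim top 46 mm and nipple heads 79 mm above the bench. Nipples stand 85 mm from the axis: red on the wheel's +x, yellow 120 degrees clockwise from it, blue 240 degrees clockwise.
- nipple_red (a joint): value of the red nipple, rad: 0 with its pointer at the first tick (radially outward on the wheel), grows CLOCKWISE seen from above, 1.571 per quarter turn to the next of four ticks. Starts within 0.12 of 0. Stays where it is left (friction about 0.06 N m); range -0.6 to 7.
- red_top (a point): centre of the top of the red nipple's flat thumb head. The head is 28 mm long (its x), 10 mm thick (its y) and 26 mm tall; this point is 26 mm above the head's lower edge and 31 mm above the white boss under it (38 mm across). x points along the head towards its white-topped pointer end, z up. Turning axis vertical through this point.
- nipple_yellow (a joint): value of the yellow nipple, rad: 0 with its pointer at the first tick (radially outward on the wheel), grows CLOCKWISE seen from above, 1.571 per quarter turn to the next of four ticks. Starts within 0.12 of 0. Stays where it is left (friction about 0.06 N m); range -0.6 to 7.
- yellow_top (a point): centre of the top of the yellow nipple's flat thumb head. The head is 28 mm long (its x), 10 mm thick (its y) and 26 mm tall; this point is 26 mm above the head's lower edge and 31 mm above the white boss under it (38 mm across). x points along the head towards its white-topped pointer end, z up. Turning axis vertical through this point.
- nipple_blue (a joint): value of the blue nipple, rad: 0 with its pointer at the first tick (radially outward on the wheel), grows CLOCKWISE seen from above, 1.571 per quarter turn to the next of four ticks. Starts within 0.12 of 0. Stays where it is left (friction about 0.06 N m); range -0.6 to 7.
- blue_top (a point): centre of the top of the blue nipple's flat thumb head. The head is 28 mm long (its x), 10 mm thick (its y) and 26 mm tall; this point is 26 mm above the head's lower edge and 31 mm above the white boss under it (38 mm across). x points along the head towards its white-topped pointer end, z up. Turning axis vertical through this point.
- bar: lock bar, 130 mm long (x), 20 mm wide (y), 24 mm tall (z), 0.08 to 0.17 kg; orange, but the last 33 mm at +x is black rubber. The last 6 mm of each end is stepped down to 15 x 19 mm as a lead-in. Origin at the middle of its underside. At the start it lies in the keeper's slot, orange end inward, 55 to 70 mm of its rubber end standing out. Pushed home against the rim, 50 mm of it stands out.
- bar_shoe (a point): centre of the end face of the bar's rubber end, 65 mm from the bar's middle along its x, 12 mm above its underside.
- puck_a: bystander: cream soap bar, round, 74 mm across, 30 mm tall; origin at the centre of its underside. Leave alone.
- puck_b: bystander: a second such soap bar. Leave alone.
- jar: bystander: amber jar, 56 mm across, 70 mm tall; origin at the centre of its underside. Leave alone.
There are look-alikes about, which are no part of the job. Of the things like the bar, leave any that is pink or white; of the rest the smaller one is meant.

How it is judged:
By the outcome, as a careful person would: the job done as asked, in the order asked, and still so for the second after the job is handed in, with the robot touching nothing.
It also fails if it takes over 72 s, if anything falls off the work surface, if the arm or the gripper's body presses on something with over 40 N, if the wrist force passes 120 N, or if a joint passes its speed limit or range.

## Robot

A 6-joint arm with a two-finger parallel gripper is mounted at the origin on the work surface. World frame = base frame: x ahead of the robot, y to its left, z up, the work surface at z = 0. Lengths are in m, angles in rad, forces in N, time in s.
With the tool pointing down it reaches from about 0.275 to 0.75 m from the base axis. Payload 10.2 kg.
Tool frame: the origin (TCP) lies at the very end of the fingers, on their centre line; the grasp point (between the pads) lies 19 mm behind it (grip_depth is the distance from the TCP to the grasp point, in m); z points along the fingers, x is the direction in which the jaws open and shut, and the axes are right-handed (so a half turn about z gives the same grasp; the last joint's range is limited). The gripper opens to 88 mm and grips with 3 to 60 N. Pads are 18 mm wide; open, the fingers measure 123 mm over their backs; the gripper's body (75 mm by 187 mm) begins 45 mm behind the grasp point.
Start: joints at [0.877, 0.313, 1.498, -0, 1.331, -0.223], TCP at [0.238, 0.468, 0.239] pointing down, gripper open.
Joint ranges: [-2.94, 2.94], [-0.97, 2.17], [0.19, 2.56], [-1.23, 4.37], [0.02, 3.11], [-2.88, 2.88]. Speed limits (rad/s): [2.39, 2.39, 3.01, 3.14, 3.14, 3.14].

## Interface

Orientations are given as a unit quaternion [x, y, z, w].
In Python, from workcell import observe, capture, camera_params, job_done, grip_depth gives the robot as it stands.
- The arm moves only by the tool send_rows, never from a script. Its argument "series" is text: rows parted by semicolons, each of 7 numbers parted by spaces: the turn, a rotation vector about the tool's x, y, z in degrees, then the shift along the tool's x, y, z in mm, then the opening, from 0 (shut) to 1 (fully open). In form: ax ay az dx dy dz grip; .... A call has exactly 8 rows; each row is the pose to reach, as a shift and turn from the pose measured when the call began, along the tool's axes at that moment; what a row does not reach only later rows make up. A row lasts 1/8 s, in which the tool goes at most 62.5 mm and 10.7 degrees, less where a joint would pass 70% of its speed; a pose out of reach is approached as far as the arm can. A call with a gripper value outside its range is refused whole. The fingers move at their own pace and stop on an object; "newtons" is the grip in N (left out, the last holds). Time passes only in rows, so rows that repeat a pose let the fingers close, or fill a call up. It gives the time, the measured TCP pose, the force and the opening at its end, in the units of the state.
- observe(): the state, without advancing time (a new reading comes with each control period).
- capture(name): name is "scene" or "side" or "wrist"; returns the picture (420x560x3 uint8, red, green, blue); there is no depth.
- camera_params(name): a dict with "fx", "fy", "cx", "cy" (pixels), "extrinsics" (4x4, takes a point from world to camera coordinates); the wrist camera has in their place "hand_eye" (4x4, takes a point from camera to tool coordinates, whose origin is the TCP and whose axes are the tool frame's). Camera axes: x right, y down, z forward; pixel columns grow to the right and rows downward; lengths in m; the calibration is good to about 2 mm. A picture is of the moment at which its call begins: read the wrist's pose just before it. camera_params takes no time and is no camera call.
- job_done(): hands the job in, once; it reports no verdict.
The state is a dict: "time_s": time; "joint_positions": joint angles; "qd": joint speeds; "joint_efforts": joint torques, N m; "eef_pos": TCP position; "eef_rot": TCP orientation; "ft_force": force on the tool from outside, world axes, zero at the start; "moment": the same for the moment, N m; "finger_gap": finger opening in m.
Only numpy, scipy, OpenCV 4.12 (cv2) and the standard library are available. Lean on these libraries where they do the work, as an engineer would, in place of code of your own. Each camera call takes 0.05 s, during which the arm holds its last target.

## Working session

There is one attempt and no reset: what is moved stays moved. The work goes in short steps, Python scripts to look and compute and a tool call to move; the robot and the scene stay as the last step left them, time stands still between calls to the robot, and variables do not carry over. Pictures are saved under pics/ and viewed, and the job is handed in when it is done.

Besides the shell and the picture viewer there is one more tool, called by a JSON object that holds its "fn" and its "kwargs". send_rows: Moves the arm, as the interface text tells. Its arguments: {"type":"object","properties":{"series":{"type":"string"},"newtons":{"type":"number"}},"required":["series"]}

```bash
ls; mkdir -p pics; python3 - <<'E'
from workcell import *
import cv2,json
print(observe()); print(grip_depth)
for n in ("scene","side","wrist"):
    im=capture(n); cv2.imwrite(f"pics/{n}0.png",im[:,:,::-1]); p=camera_params(n); print(n,p)
E
```

```text
pics
{'time_s': 0.0, 'joint_positions': array([ 8.76626502e-01,  3.13435756e-01,  1.49845195e+00,  6.22376511e-06,
        1.33100846e+00, -2.23401083e-01]), 'qd': array([ 0.00110571,  0.00028349,  0.00021076,  0.00063457, -0.00135573,
       -0.00180236]), 'joint_efforts': array([ 2.41708713e-04, -4.02218413e+01, -2.52269286e+01,  6.94185449e-02,
        3.53222166e-02, -1.06952948e-04]), 'eef_pos': array([0.23796752, 0.4676841 , 0.23816277]), 'eef_rot': array([ 8.52517519e-01,  5.22698244e-01, -6.18270429e-04,  2.06244671e-04]), 'ft_force': array([-1.36547048, -0.20673147, -0.03759221]), 'moment': array([0.02684467, 0.02853659, 0.04212021]), 'finger_gap': 0.08851385232162111}
0.0187
scene {'fx': 393.49104588436165, 'fy': 393.49104588436165, 'cx': 267.5173142879264, 'cy': 208.90747337291884, 'extrinsics': array([[ 0.05293903,  0.99854965,  0.0098004 , -0.02882099],
       [ 0.84121995, -0.03930539, -0.53926254, -0.42799861],
       [-0.53809521,  0.03679233, -0.84208068,  1.34601918],
       [ 0.        ,  0.        ,  0.        ,  1.        ]])}
side {'fx': 522.1158313556934, 'fy':
[... 192 characters left out ...]
02,  7.73762538e-01, -6.32203762e-01,
         4.85759184e-02],
       [ 3.44710422e-02, -6.31264722e-01, -7.74801006e-01,
         1.54160660e+00],
       [ 0.00000000e+00,  0.00000000e+00,  0.00000000e+00,
         1.00000000e+00]])}
wrist {'fx': 339.00896578727475, 'fy': 339.00896578727475, 'cx': 287.19119327681244, 'cy': 213.17390030997487, 'hand_eye': array([[ 9.99999519e-01, -9.60648685e-04,  2.00144961e-04,
        -1.55605914e-04],
       [ 8.52906754e-04,  9.51767768e-01,  3.06818169e-01,
        -7.93927149e-02],
       [-4.85235993e-04, -3.06817851e-01,  9.51768129e-01,
        -1.46348422e-01],
       [ 0.00000000e+00,  0.00000000e+00,  0.00000000e+00,
         1.00000000e+00]])}
```

View pics/scene0.png

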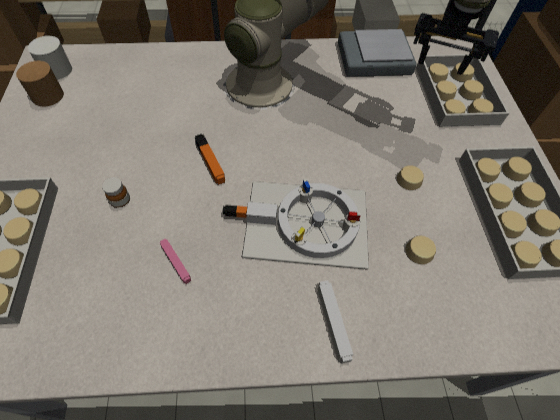

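View pics/side0.png

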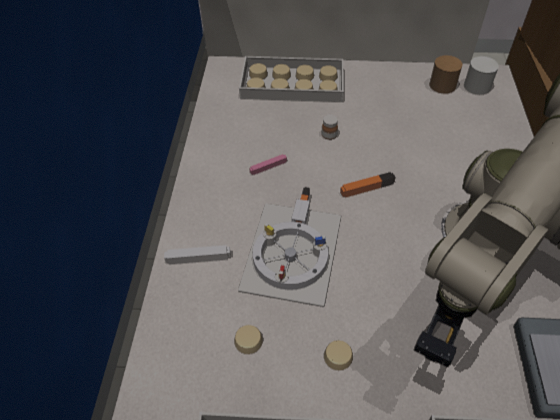

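View pics/wrist0.png

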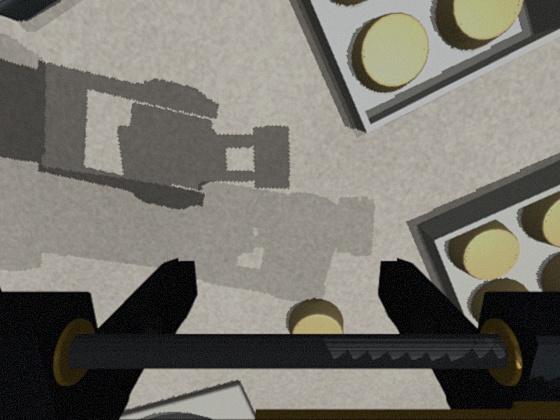

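```bash
python3 - <<'E'
import cv2
im=cv2.imread("pics/scene0.png")[165:275,215:375]
cv2.imwrite("pics/sc_crop.png",cv2.resize(im,None,fx=5,fy=5,interpolation=cv2.INTER_CUBIC))
im=cv2.imread("pics/side0.png")[180:310,230:350]
cv2.imwrite("pics/sd_crop.png",cv2.resize(im,None,fx=4.5,fy=4.5,interpolation=cv2.INTER_CUBIC))
E
```

```text
(no output)
```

View pics/sc_crop.png

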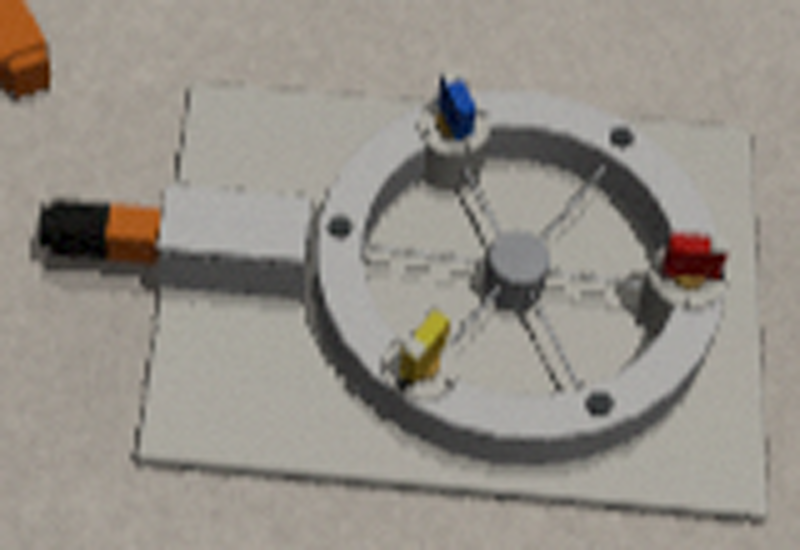

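View pics/sd_crop.png

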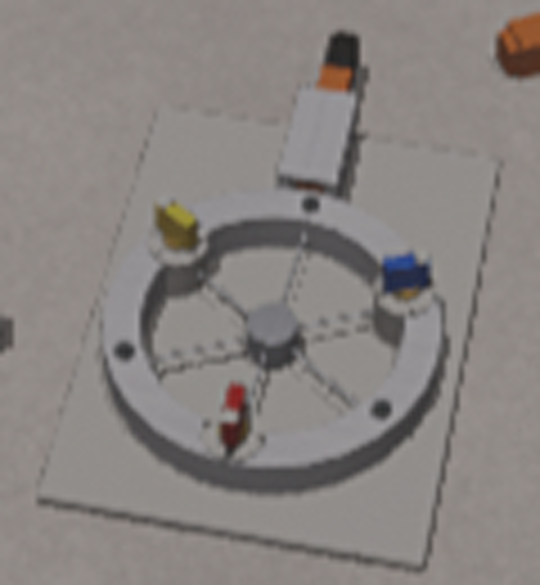

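```bash
cat > h.py <<'E'
import numpy as np, cv2
from scipy.optimize import least_squares
from scipy.spatial.transform import Rotation as R
from workcell import *
def proj(P,n,T=None,p=None):
    p=p or camera_params(n); P=np.atleast_2d(P)
    if n=="wrist":
        if T is None: T=tool()
        E=np.linalg.inv(T@p["hand_eye"])
    else: E=p["extrinsics"]
    c=P@E[:3,:3].T+E[:3,3]
    return np.c_[p["fx"]*c[:,0]/c[:,2]+p["cx"],p["fy"]*c[:,1]/c[:,2]+p["cy"]]
def ray(uv,z,n,T=None):
    "world point at height z"
    p=camera_params(n)
    if n=="wrist":
        if T is None: T=tool()
        C=T@p["hand_eye"]
    else: C=np.linalg.inv(p["extrinsics"])
    d=C[:3,:3]@np.array([(uv[0]-p["cx"])/p["fx"],(uv[1]-p["cy"])/p["fy"],1])
    return C[:3,3]+d*(z-C[2,3])/d[2]
def tool(o=None):
    o=o or observe(); T=np.eye(4); T[:3,:3]=R.from_quat(o["eef_rot"]).as_matrix(); T[:3,3]=o["eef_pos"]; return T
def snap(name,f,crop=None,k=1):
    o=observe(); im=capture(name)[:,:,::-1]; cv2.imwrite(f"pics/{f}_full.png",im)
    if crop: im=im[crop[1]:crop[3],crop[0]:crop[2]]
    cv2.imwrite(f"pics/{f}.png",cv2.resize(im,None,fx=k,fy=k,interpolation=cv2.INTER_CUBIC)); np.save(f"pics/{f}.npy",tool(o))
def S2W(P,s):
    P=np.atleast_2d(P); c,si=np.cos(s[2]),np.sin(s[2])
    return np.c_[s[0]+c*P[:,0]-si*P[:,1],s[1]+si*P[:,0]+c*P[:,1],P[:,2]]
def mv(target_pos,Rt,T=None):
    "rel rotvec deg & shift mm in tool axes"
    T=tool() if T is None else T
    return np.round(np.degrees(R.from_matrix(T[:3,:3].T@Rt).as_rotvec()),2),np.round(1000*T[:3,:3].T@(np.array(target_pos)-T[:3,3]),1)
E
python3 - <<'E'
from h import *
C=np.array([[-.185,.118,.012],[.130,.118,.012],[.130,-.118,.012],[-.185,-.118,.012]])
sc=np.array([(188,88),(752,132),(765,514),(138,460)])/5+[215,165]
sd=np.array([(498,158),(425,565),(38,498),(155,108)])/4.5+[230,180]
for sel in ("scene","side","both"):
    def f(s):
        W=S2W(C,s); r=[]
        if sel!="side": r.append(proj(W,"scene")-sc)
        if sel!="scene": r.append(proj(W,"side")-sd)
        return np.concatenate(r).ravel()
    s=least_squares(f,[.5,.1,1.57]); print(sel,s.x,np.abs(s.fun).max())
s=s.x
for nm,a in(("red",0),("yellow",-120),("blue",120)):
    a=np.radians(a); w=S2W([.085*np.cos(a),.085*np.sin(a),.079],s); print(nm,w,proj(w,"scene"),proj(w,"side"))
for nm,uv in (("sc bar tip top mid",(40,228)),):
    w=ray(np.array(uv)/5+[215,165],.044,"scene"); print(w)
print("mouth",S2W([-.185,0,.02],s))
# pucks etc
for uv,z in (((411,174),.03),((422,246),.03),((117,183),.07)): print(ray(uv,z,"scene"))
E
```

```text
scene [0.56679803 0.12994297 1.42509644] 1.0885840984386732
side [0.56225811 0.13427279 1.43068509] 0.650475762499866
both [0.56434139 0.13165747 1.42811759] 1.7242687853652683
red [[0.57642798 0.21579375 0.079     ]] [[355.27399257 211.25108175]] [[283.15809486 269.60298694]]
yellow [[0.63116226 0.07912203 0.079     ]] [[302.73258643 232.79623357]] [[266.67930409 227.48146307]]
blue [[0.48543394 0.10005661 0.079     ]] [[305.08236733 183.42735949]] [[318.93257779 235.66628537]]
[ 0.53680456 -0.11512593  0.044     ]
mouth [[ 0.53803529 -0.05146268  0.02      ]]
[0.43069099 0.40890018 0.03      ]
[0.65578671 0.37983309 0.03      ]
[ 0.45499644 -0.3897088   0.07      ]
```

```bash
python3 - <<'E'
from h import *
def down(yaw):
    y=np.radians(yaw); x=np.array([np.cos(y),np.sin(y),0]); z=np.array([0,0,-1.]); return np.c_[x,np.cross(z,x),z]
print(mv([.576,.216,.17],down(-8.2)))
for nm,uv in (("big dark",(200,137)),("big or",(222,180)),("pink",(163,242)),("pink2",(187,280))): print(nm,ray(uv,.02,"scene"))
E
cat >> h.py <<'E'
def down(yaw):
    y=np.radians(yaw); x=np.array([np.cos(y),np.sin(y),0]); z=np.array([0,0,-1.]); return np.c_[x,np.cross(z,x),z]
def yawdeg(T=None):
    T=tool() if T is None else T; return np.degrees(np.arctan2(T[1,0],T[0,0]))
E
```

```text
(array([2.000e-02, 5.000e-02, 7.122e+01]), array([-71. , 415.4,  68.3]))
big dark [ 0.25541739 -0.18846507  0.02      ]
big or [ 0.4200037  -0.12088097  0.02      ]
pink [ 0.60828338 -0.26746145  0.02      ]
pink2 [ 0.71360697 -0.20133633  0.02      ]
```

{"fn": "send_rows", "kwargs": {"series": "0 0 10 -10 58 0 1; 0 0 20 -20 116 0 1; 0 0 30 -30 175 0 1; 0 0 40 -40 233 10 1; 0 0 50 -51 291 30 1; 0 0 60 -61 350 50 1; 0 0 71 -71 415 68 0.6; 0 0 71.2 -71 415.4 68.3 0.6", "newtons": 25}}

```text
time_s: 1.15
eef_pos: [0.5776, 0.2133, 0.1678]
eef_rot: [0.997, -0.074, -0.002, 0.001]
ft_force: [-0.6, -0.2, -0.2]
finger_gap: 0.07
```

```bash
python3 - <<'E'
from h import *
print(observe()["joint_positions"],yawdeg(),tool()[:3,3]); snap("wrist","w1"); print(observe()["time_s"])
E
```

```text
[ 1.64045017e-01  5.71339630e-01  1.29975795e+00 -9.45213107e-04
  1.27401299e+00  3.12481220e-01] -8.489009664128188 [0.57756782 0.21326178 0.16778203]
1.2
```

View pics/w1.png

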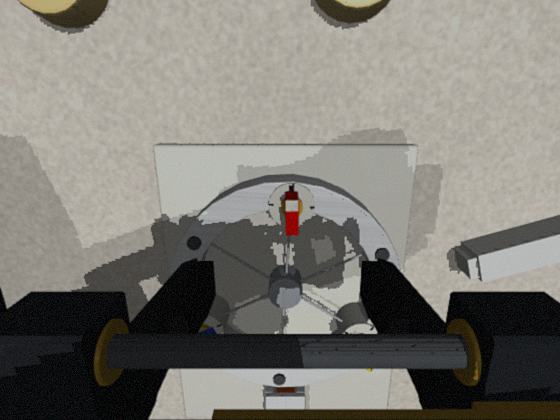

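```bash
python3 - <<'E'
import cv2
im=cv2.imread("pics/w1.png")[135:255,145:425]
cv2.imwrite("pics/w1a.png",cv2.resize(im,None,fx=2.8,fy=2.8,interpolation=cv2.INTER_CUBIC))
im=cv2.imread("pics/w1.png")[170:250,255:335]
cv2.imwrite("pics/w1b.png",cv2.resize(im,None,fx=7,fy=7,interpolation=cv2.INTER_CUBIC))
E
```

```text
(no output)
```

View pics/w1a.png

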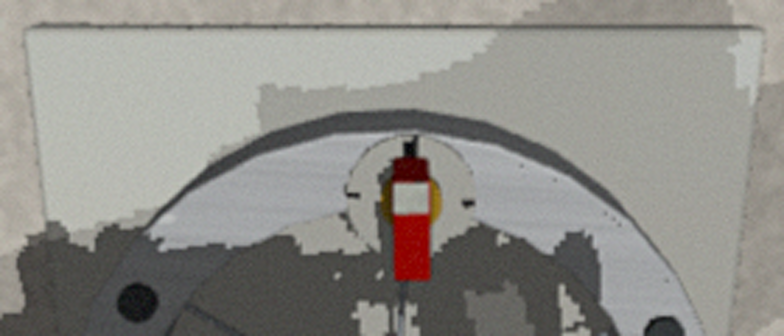

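View pics/w1b.png

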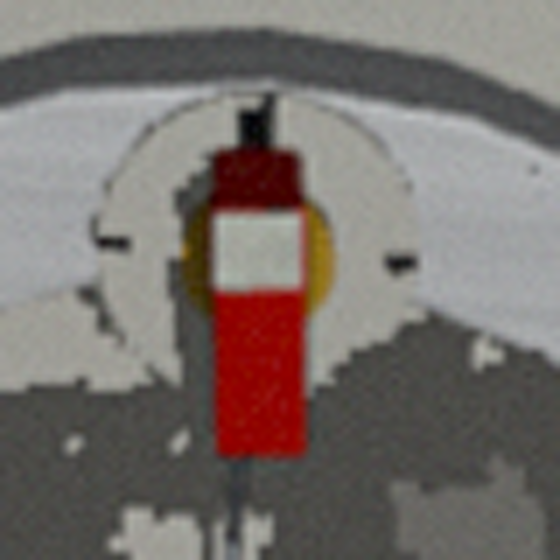

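```bash
python3 - <<'E'
from h import *
T=np.load("pics/w1.npy")
f=lambda u:np.array(u)/7+[255,170]
c=[ray(f(u),.079,"wrist",T) for u in((212,210),(303,208),(217,456),(307,456))]
print("c",np.mean(c,0)); d=(c[0]+c[1]-c[2]-c[3])/2; print(np.linalg.norm(d),np.linalg.norm(c[0]-c[1]),"head yaw",np.degrees(np.arctan2(d[1],d[0])))
l,r,t=[ray(f(u),.048,"wrist",T) for u in((112,242),(402,262),(257,125))]
print("boss",(l+r)/2,np.linalg.norm(l-r)); e=r-l; print("stand yaw from ticks",np.degrees(np.arctan2(e[1],e[0]))+90, )
g=t-(l+r)/2; print(np.linalg.norm(g),np.degrees(np.arctan2(g[1],g[0])))
b=[ray(np.array(u)/2.8+[145,135],.012,"wrist",T) for u in((25,28),(762,28))]; e=b[1]-b[0]; print(b,np.linalg.norm(e),np.degrees(np.arctan2(e[1],e[0]))+90)
m=(b[0]+b[1])/2; y=np.arctan2(e[1],e[0])+np.pi/2; print("centre",m-.13*np.array([np.cos(y),np.sin(y),0]))
E
```

```text
c [0.58107124 0.21279294 0.079     ]
0.027257113613305028 0.009353059311571809 head yaw 82.7081519669384
boss [0.58107207 0.21248623 0.048     ] 0.03402524812366659
stand yaw from ticks 77.38832521604644
0.01525114414638542 81.77373094151604
[array([0.46804005, 0.27508629, 0.012     ]), array([0.69686912, 0.24080071, 0.012     ])] 0.2313833183968244 81.47873197196625
centre [0.56319164 0.12937858 0.012     ]
```

```bash
python3 - <<'E'
from h import *
T=np.load("pics/w1.npy")
b=[ray(np.array(u)/2.8+[145,135],.046,"wrist",T) for u in((137,302),(663,330))]+[ray((279.5,379.5),.046,"wrist",T)]
e=b[1]-b[0]; print(b,np.linalg.norm(e),np.degrees(np.arctan2(e[1],e[0]))+90)
m=(b[0]+b[1])/2-b[2]; print(np.degrees(np.arctan2(m[1],m[0])), "centre",np.mean(b,0))
sc=[ray(np.array(u)/5+[215,165],.046,"scene") for u in ((622,135),(598,402),(340,227))]; print("scene centre",np.mean(sc,0)); 
e=sc[1]-sc[0]; print(np.degrees(np.arctan2(e[1],e[0]))+90); m=(sc[0]+sc[1])/2-sc[2]; print(np.degrees(np.arctan2(m[1],m[0])))
sd=[ray(np.array(u)/4.5+[230,180],.046,"side") for u in ((381,409),(124,351),(311,204))]; print("side centre",np.mean(sd,0)); 
e=sd[1]-sd[0]; print(np.degrees(np.arctan2(e[1],e[0]))+90); m=(sd[0]+sd[1])/2-sd[2]; print(np.degrees(np.arctan2(m[1],m[0])))
T0=tool(); print(mv([.5809,.2127,.055],down(-7.3)))
E
```

```text
[array([0.49347479, 0.19167315, 0.046     ]), array([0.65175872, 0.158645  , 0.046     ]), array([0.54321962, 0.0366427 , 0.046     ])] 0.16169310342668122 78.2135569642701
78.01797831619325 centre [0.56281771 0.12898695 0.046     ]
scene centre [0.56341108 0.13060409 0.046     ]
77.18856700567308
78.38664947711979
side centre [0.56220396 0.13172015 0.046     ]
77.8827666504276
77.63108041871709
(array([ 0.08,  0.15, -1.01]), array([  4.5,   0.9, 113.5]))
```

{"fn": "send_rows", "kwargs": {"series": "0 0 -1 4.5 1 30 0.5; 0 0 -1 4.5 1 60 0.5; 0 0 -1 4.5 1 90 0.5; 0 0 -1 4.5 1 113 0.5; 0 0 -1 4.5 1 113 0.5; 0 0 -1 4.5 1 113 0; 0 0 -1 4.5 1 113 0; 0 0 -1 4.5 1 113 0", "newtons": 25}}

```text
time_s: 2.2
eef_pos: [0.5811, 0.2128, 0.0562]
eef_rot: [0.998, -0.064, -0.001, 0.001]
ft_force: [0.1, 0.7, -0.1]
finger_gap: 0.016
```

```bash
python3 - <<'E'
from h import *
o=observe();print(o["time_s"],yawdeg(),tool()[:3,3],o["finger_gap"],o["ft_force"],o["moment"]); snap("wrist","w2"); 
print(mv(tool()[:3,3],down(-102.1)))
E
```

```text
2.2 -7.297789246962146 [0.58108489 0.21275144 0.05624103] 0.015960395723741874 [ 0.08303082  0.68800698 -0.09210594] [-0.05829319  0.06083547  0.01949671]
(array([1.300e-01, 2.000e-02, 9.479e+01]), array([0., 0., 0.]))
```

View pics/w2.png

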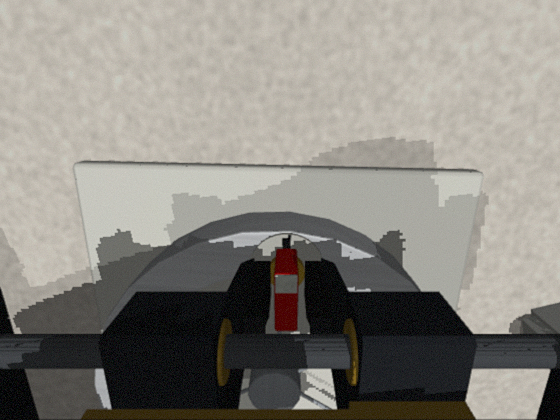

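{"fn": "send_rows", "kwargs": {"series": "0 0 0 0 0 0 0; 0 0 0 0 0 0 0; 0 0 10 0 0 0 0; 0 0 20 0 0 0 0; 0 0 30 0 0 0 0; 0 0 40 0 0 0 0; 0 0 50 0 0 0 0; 0 0 60 0 0 0 0"}}

```text
time_s: 3.25
eef_pos: [0.5802, 0.213, 0.056]
eef_rot: [0.831, -0.556, -0.002, 0.001]
ft_force: [-6.7, 1.3, 2.5]
finger_gap: 0.0097
```

```bash
python3 - <<'E'
from h import *
o=observe();print(o["time_s"],yawdeg(),tool()[:3,3],o["finger_gap"],o["ft_force"],o["moment"])
print(mv([.5811,.2127,.056],down(-102.1)))
E
```

```text
3.25 -67.60966128066762 [0.5801824  0.21303227 0.05597647] 0.009716997643310714 [-6.69524647  1.3340954   2.53039295] [0.25889942 1.16002531 0.09682174]
(array([ 2.400e-01, -2.000e-02,  3.449e+01]), array([ 0.7, -0.7, -0. ]))
```

{"fn": "send_rows", "kwargs": {"series": "0 0 10 0.3 -0.3 0 0; 0 0 20 0.7 -0.7 0 0; 0 0 29 0.7 -0.7 0 0; 0 0 34.5 0.7 -0.7 0 0; 0 0 34.5 0.7 -0.7 0 0; 0 0 34.5 0.7 -0.7 0 0; 0 0 34.5 0.7 -0.7 0 0.4; 0 0 34.5 0.7 -0.7 0 0.4"}}

```text
time_s: 4.25
eef_pos: [0.5815, 0.2125, 0.0561]
eef_rot: [-0.629, 0.778, 0.001, -0.001]
ft_force: [-0.7, -1.2, 0.4]
finger_gap: 0.0275
```

```bash
python3 - <<'E'
from h import *
o=observe();print(o["time_s"],yawdeg(),tool()[:3,3],o["finger_gap"],o["ft_force"],o["moment"],o["joint_positions"])
snap("wrist","w3")
print(mv([.5811,.2127,.15],down(-102.1)))
E
```

```text
4.25 -102.11613030575103 [0.58150652 0.21248705 0.05608477] 0.027497394411160146 [-0.68689843 -1.22008446  0.37364189] [ 0.03206694  0.11022051 -0.03043411] [ 1.61488687e-01  7.03301476e-01  1.38977464e+00 -3.56445266e-04
  1.05174210e+00  1.94393081e+00]
(array([ 0.18, -0.09, -0.02]), array([ -0. ,   0.7, -93.9]))
```

View pics/w3.png

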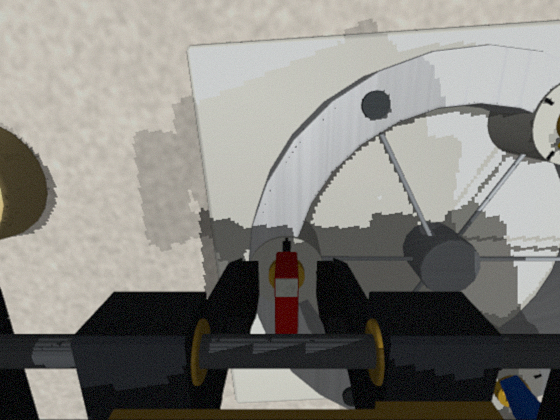

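{"fn": "send_rows", "kwargs": {"series": "0 0 0 0 0 -20 0.4; 0 0 0 0 0 -60 0.5; 0 0 0 0 0 -110 0.6; 0 0 0 0 0 -115 0.6; 0 0 0 0 0 -115 0.6; 0 0 0 0 0 -115 0.6; 0 0 0 0 0 -115 0.6; 0 0 0 0 0 -115 0.6"}}

```text
time_s: 5.3
eef_pos: [0.5817, 0.2125, 0.1704]
eef_rot: [-0.629, 0.778, 0.001, -0.002]
ft_force: [-0.5, -1.4, -0.3]
finger_gap: 0.0529
```

```bash
python3 - <<'E'
from h import *
o=observe();print(o["time_s"],yawdeg(),tool()[:3,3])
snap("wrist","w4")
im=cv2.imread("pics/w4.png")[165:255,245:335]
cv2.imwrite("pics/w4b.png",cv2.resize(im,None,fx=6.5,fy=6.5,interpolation=cv2.INTER_CUBIC))
E
```

```text
5.3 -102.11879439749528 [0.58169909 0.2125417  0.17044823]
```

View pics/w4.png

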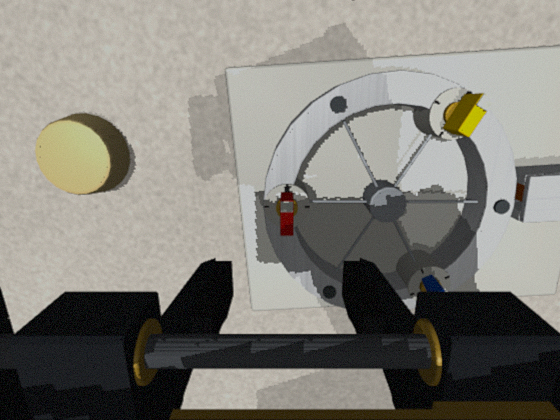

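View pics/w4b.png

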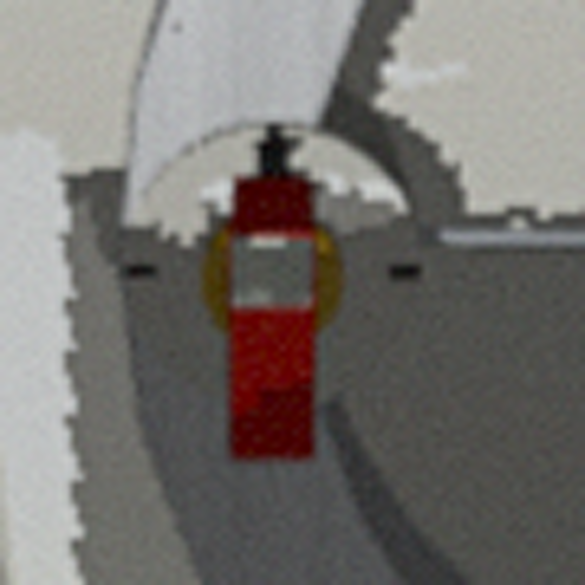

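```bash
python3 - <<'E'
from h import *
T=np.load("pics/w4.npy")
b=[ray(u,.046,"wrist",T) for u in((338,104),(501.5,207),(329,292))]; c=np.mean(b,0); print("centre",c)
for p,a in zip(b,(-60,-180,-300)): d=p-c; print(np.linalg.norm(d),(np.degrees(np.arctan2(d[1],d[0]))-a)%360)
im=cv2.imread("pics/w4.png")[80:150,420:500]
cv2.imwrite("pics/w4y.png",cv2.resize(im,None,fx=7,fy=7,interpolation=cv2.INTER_CUBIC))
E
```

```text
centre [0.56172235 0.12945303 0.046     ]
0.09382687748142031 77.59191737625409
0.0937756495346672 77.58160862866477
0.09378665782262575 77.61386752270107
```

View pics/w4y.png

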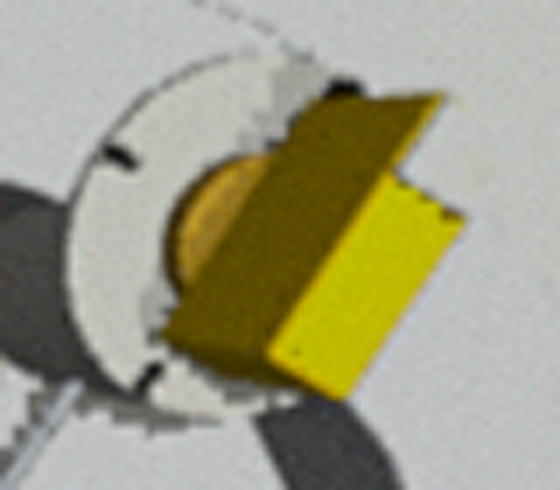

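```bash
python3 - <<'E'
from h import *
T=np.load("pics/w4.npy")
f=lambda u:np.array(u)/7+[420,80]
a,b,c=[ray(f(u),.079,"wrist",T) for u in((265,350),(440,97),(345,400))]
d=b-a; print(np.linalg.norm(d),np.degrees(np.arctan2(d[1],d[0])),np.linalg.norm(c-a)); print("centre",(b+c)/2)
q=[.6245,.0722,.17]
for y in (47,): print(mv(q,down(y)))
E
```

```text
0.02662533448843107 -41.18845923941954 0.009843051630516825
centre [0.62511303 0.07275851 0.079     ]
(array([   0.21,    0.24, -149.12]), array([128.2, -71.3,   0.6]))
```

{"fn": "send_rows", "kwargs": {"series": "0 0 -10.6 30 -10 0 0.6; 0 0 -21.2 60 -20 0 0.6; 0 0 -31.8 90 -40 0 0.6; 0 0 -42.4 128 -71 0 0.6; 0 0 -53 128 -71 0 0.6; 0 0 -63.6 128 -71 0 0.6; 0 0 -74.2 128 -71 0 0.6; 0 0 -84.8 128 -71 0 0.6"}}

```text
time_s: 6.35
eef_pos: [0.6243, 0.0725, 0.1705]
eef_rot: [0.989, -0.148, -0.002, 0.001]
ft_force: [0.3, -0.8, 0.7]
finger_gap: 0.0527
```

```bash
python3 - <<'E'
from h import *
print(yawdeg()); print(mv([.6248,.0724,.155],down(48.8)))
E
```

```text
-16.97345588497784
(array([-2.000e-02,  2.600e-01, -6.577e+01]), array([ 0.6, -0.1, 15.5]))
```

{"fn": "send_rows", "kwargs": {"series": "0 0 -10.6 0 0 0 0.6; 0 0 -21.2 0 0 0 0.6; 0 0 -31.8 0 0 5 0.6; 0 0 -42.4 0 0 5 0.6; 0 0 -53 0 0 5 0.6; 0 0 -63.6 0 0 5 0.6; 0 0 -65.8 0.6 0 5 0.6; 0 0 -65.8 0.6 0 5 0.6"}}

```text
time_s: 7.35
eef_pos: [0.6248, 0.0723, 0.1653]
eef_rot: [0.911, 0.413, -0.002, -0.0]
ft_force: [0.2, -0.4, 0.0]
finger_gap: 0.0528
```

```bash
python3 - <<'E'
from h import *
print(yawdeg(),observe()["joint_positions"])
snap("wrist","w5")
im=cv2.imread("pics/w5.png")[165:255,245:335]
cv2.imwrite("pics/w5b.png",cv2.resize(im,None,fx=6.5,fy=6.5,interpolation=cv2.INTER_CUBIC))
E
```

```text
48.80100829091129 [-7.03360602e-02  6.03052225e-01  1.25392284e+00 -1.26861672e-03
  1.28890260e+00 -9.21714058e-01]
```

View pics/w5b.png

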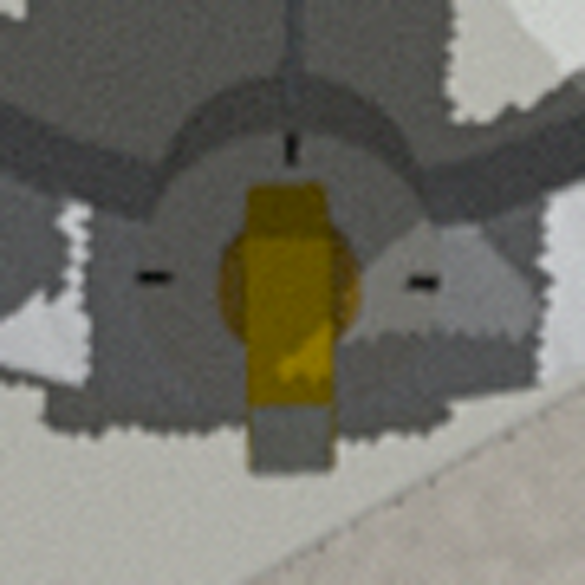

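```bash
python3 - <<'E'
from h import *
T=np.load("pics/w5.npy")
f=lambda u:np.array(u)/6.5+[245,165]
c=[ray(f(u),.079,"wrist",T) for u in((245,238),(331,235),(249,472),(333,472))]
d=(c[2]+c[3]-c[0]-c[1])/2; print(np.mean(c,0),np.linalg.norm(d),np.degrees(np.arctan2(d[1],d[0])))
l,r=[ray(f(u),.048,"wrist",T) for u in((153,276),(424,283))]; print((l+r)/2, np.degrees(np.arctan2(*(r-l)[1::-1])))
print(mv([.6255,.0732,.056],down(48.8)))
E
```

```text
[0.62602918 0.07301113 0.079     ] 0.02776123930645484 -40.434061180590554
[0.62634427 0.07272286 0.048     ] 47.258189756610655
(array([-0.15,  0.2 , -0.03]), array([  1.5,   0.2, 109.3]))
```

{"fn": "send_rows", "kwargs": {"series": "0 0 0 1.5 0 30 0.5; 0 0 0 1.5 0 60 0.5; 0 0 0 1.5 0 90 0.4; 0 0 0 1.5 0 109 0.3; 0 0 0 1.5 0 109 0.1; 0 0 0 1.5 0 109 0; 0 0 0 1.5 0 109 0; 0 0 0 1.5 0 109 0"}}

```text
time_s: 8.4
eef_pos: [0.6256, 0.0731, 0.0573]
eef_rot: [0.911, 0.413, -0.002, -0.0]
ft_force: [-3.4, -2.2, 3.8]
finger_gap: 0.01
```

{"fn": "send_rows", "kwargs": {"series": "0 0 0 0 0 0 0; 0 0 10 0 0 0 0; 0 0 20 0 0 0 0; 0 0 30 0 0 0 0; 0 0 40 0 0 0 0; 0 0 50 0 0 0 0; 0 0 60 0 0 0 0; 0 0 70 0 0 0 0"}}

```text
time_s: 9.4
eef_pos: [0.6256, 0.073, 0.0573]
eef_rot: [0.982, -0.187, -0.002, 0.001]
ft_force: [-2.1, -2.9, 0.7]
finger_gap: 0.0099
```

```bash
python3 - <<'E'
from h import *
o=observe();print(o["time_s"],yawdeg(),tool()[:3,3],o["finger_gap"],o["ft_force"],o["moment"])
print(mv([.6256,.0732,.056],down(-132.5)))
E
```

```text
9.4 -21.55071006501373 [0.62555377 0.07301351 0.05731342] 0.00992129247408538 [-2.14485061 -2.88129027  0.66331239] [-0.36798631  0.34050038  0.11751261]
(array([ 2.4000e-01, -5.0000e-02,  1.1095e+02]), array([-0. , -0.2,  1.3]))
```

{"fn": "send_rows", "kwargs": {"series": "0 0 10 0 0 0 0; 0 0 20 0 0 0 0; 0 0 30 0 0 0 0; 0 0 40 0 0 0 0; 0 0 50 0 0 0 0; 0 0 60 0 0 0 0; 0 0 70 0 0 0 0; 0 0 80 0 0 0 0"}}

```text
time_s: 10.4
eef_pos: [0.6255, 0.0731, 0.0573]
eef_rot: [-0.63, 0.776, 0.001, -0.002]
ft_force: [-1.6, -2.4, -0.6]
finger_gap: 0.0097
```

```bash
python3 - <<'E'
from h import *
o=observe();print(o["time_s"],yawdeg(),tool()[:3,3],o["finger_gap"],o["ft_force"],o["moment"],o["joint_positions"])
print(mv([.6256,.0732,.056],down(-132.5)))
E
```

```text
10.4 -101.87273124091601 [0.62548537 0.07306071 0.05733085] 0.009748577760922729 [-1.64546426 -2.37297936 -0.60742567] [-0.23283895  0.36508199  0.0704618 ] [-0.06876608  0.72218497  1.35053302 -0.00199204  1.07228921  1.71020737]
(array([ 0.14, -0.17, 30.63]), array([-0.2, -0.1,  1.3]))
```

{"fn": "send_rows", "kwargs": {"series": "0 0 10 0 0 0 0; 0 0 20 0 0 0 0; 0 0 27 0 0 0 0; 0 0 30.6 0 0 0 0; 0 0 30.6 0 0 0 0; 0 0 30.6 0 0 0 0; 0 0 30.6 0 0 0 0.4; 0 0 30.6 0 0 0 0.4"}}

```text
time_s: 11.4
eef_pos: [0.6257, 0.0732, 0.0575]
eef_rot: [-0.403, 0.915, -0.0, -0.002]
ft_force: [-0.2, 0.1, -0.4]
finger_gap: 0.0274
```

{"fn": "send_rows", "kwargs": {"series": "0 0 0 0 0 -20 0.4; 0 0 0 0 0 -60 0.5; 0 0 0 0 0 -110 0.5; 0 0 0 0 0 -110 0.5; 0 0 0 0 0 -110 0.5; 0 0 0 0 0 -110 0.5; 0 0 0 0 0 -110 0.5; 0 0 0 0 0 -110 0.5"}}

```text
time_s: 12.4
eef_pos: [0.6259, 0.0734, 0.167]
eef_rot: [-0.403, 0.915, 0.0, -0.002]
ft_force: [-0.5, -0.2, -0.5]
finger_gap: 0.0439
```

```bash
python3 - <<'E'
from h import *
print(yawdeg(),observe()["joint_positions"])
snap("wrist","w6")
im=cv2.imread("pics/w6.png")[165:255,245:335]
cv2.imwrite("pics/w6b.png",cv2.resize(im,None,fx=6.5,fy=6.5,interpolation=cv2.INTER_CUBIC))
E
```

```text
-132.45065951423726 [-6.83484005e-02  6.03891916e-01  1.24796135e+00 -1.55991179e-03
  1.29331519e+00  2.24378487e+00]
```

View pics/w6b.png

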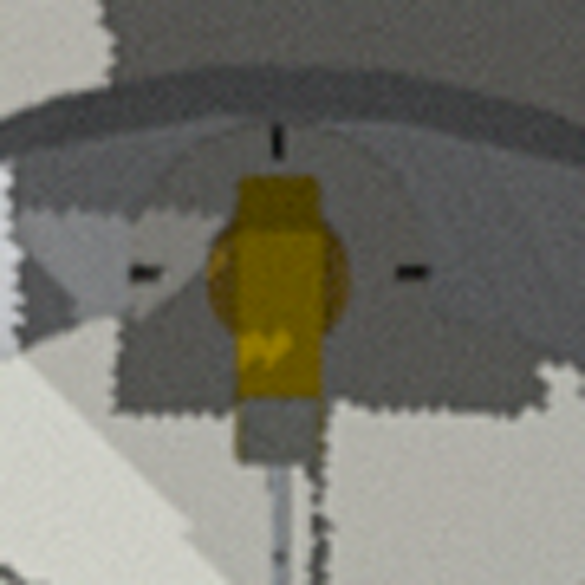

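View pics/w6.png

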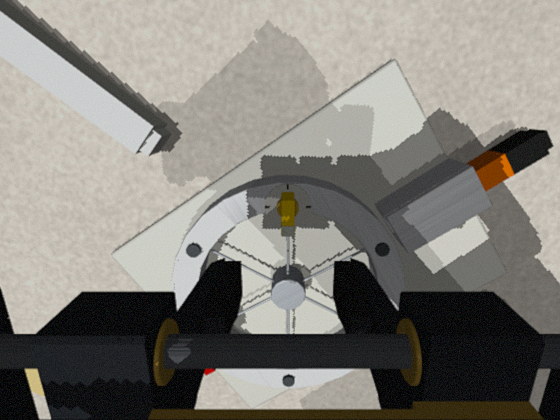

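```bash
python3 - <<'E'
from h import *
print(mv([.53,-.09,.15],down(-8.4)))
E
```

```text
(array([ 2.5000e-01, -1.0000e-02, -1.2405e+02]), array([185.2, -39.5,  17.7]))
```

{"fn": "send_rows", "kwargs": {"series": "0 0 -10.6 25 -5 0 0.5; 0 0 -21.2 50 -10 0 0.5; 0 0 -31.8 75 -15 0 0.5; 0 0 -42.4 100 -20 0 0.5; 0 0 -53 125 -25 0 0.5; 0 0 -63.6 150 -32 0 0.5; 0 0 -74.2 185 -39 5 0.5; 0 0 -84.8 185 -39 5 0.5"}}

```text
time_s: 13.45
eef_pos: [0.5289, -0.0911, 0.1625]
eef_rot: [0.916, -0.402, -0.002, 0.001]
ft_force: [0.3, 0.2, 0.0]
finger_gap: 0.044
```

```bash
python3 - <<'E'
from h import *
print(yawdeg(),mv([.53,-.09,.16],down(-8.4)))
E
```

```text
-47.43937987473459 (array([  0.18,   0.18, -39.04]), array([-0. , -1.5,  2.5]))
```

{"fn": "send_rows", "kwargs": {"series": "0 0 -10.6 0 0 0 0.5; 0 0 -21.2 0 0 0 0.5; 0 0 -31.8 0 0 0 0.5; 0 0 -39 0 0 0 0.5; 0 0 -39 0 0 0 0.5; 0 0 -39 0 0 0 0.5; 0 0 -39 0 0 0 0.5; 0 0 -39 0 0 0 0.5"}}

```text
time_s: 14.45
eef_pos: [0.5289, -0.0911, 0.1625]
eef_rot: [0.997, -0.074, -0.002, 0.001]
ft_force: [0.1, 0.1, -0.1]
finger_gap: 0.0444
```

```bash
python3 - <<'E'
from h import *
print(yawdeg(),observe()["joint_positions"])
snap("wrist","w7")
im=cv2.imread("pics/w7.png")[110:310,180:400]
cv2.imwrite("pics/w7b.png",cv2.resize(im,None,fx=3,fy=3,interpolation=cv2.INTER_CUBIC))
E
```

```text
-8.482774169236832 [-0.38762675  0.41113224  1.56704349 -0.0029724   1.16667598 -0.23840476]
```

View pics/w7.png

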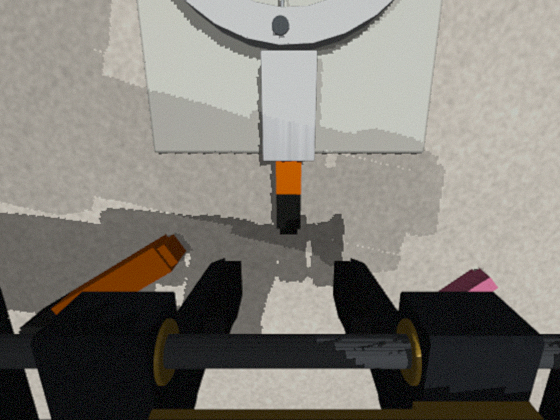

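View pics/w7b.png

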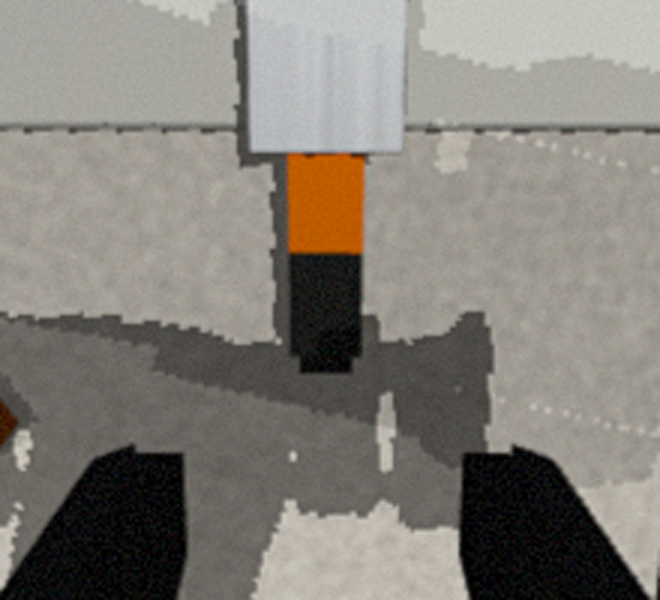

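```bash
python3 - <<'E'
from h import *
T=np.load("pics/w7.npy")
f=lambda u:np.array(u)/3+[180,110]
g=lambda u,z:ray(f(u),z,"wrist",T)
a,b=g((250,152),.053),g((405,152),.053); print("roof mouth",(a+b)/2,np.linalg.norm(b-a),np.degrees(np.arctan2(*(b-a)[1::-1])))
l,r=g((288,253),.044),g((363,253),.044); print("bar border",(l+r)/2,np.linalg.norm(l-r),np.degrees(np.arctan2(*(r-l)[1::-1])))
l2,r2=g((287.5,165),.044),g((363.5,165),.044); d=(l2+r2-l-r)/2; print("bar dir",np.degrees(np.arctan2(d[1],d[0])))
t=(g((300,372),.0415)+g((352,372),.0415))/2; print("tip",t)
d=t-(a+b)/2;print("out",np.linalg.norm(d[:2]))
# board edges
L,Rr=ray((155.5,152.5),.012,"wrist",T),ray((424,152.5),.012,"wrist",T); e=Rr-L; print("board edge",(L+Rr)/2,np.linalg.norm(e),np.degrees(np.arctan2(*e[1::-1])))
h=ray((280.5,25),.046,"wrist",T); print("hole",h)
E
```

```text
roof mouth [ 0.53593116 -0.05310223  0.053     ] 0.038996343856958396 -8.501619857950196
bar border [ 0.53123056 -0.08132375  0.044     ] 0.0201503904704139 -8.482493310373673
bar dir 81.53645839572023
tip [ 0.52618074 -0.11622904  0.0415    ]
out 0.06387538602278575
board edge [ 0.53645869 -0.05265685  0.012     ] 0.23342083192214153 -8.50608433408544
hole [0.54361045 0.03939719 0.046     ]
```

```bash
python3 - <<'E'
from h import *
print(mv([.5315,-.0827,.024],down(-8.5)))
E
```

```text
(array([0.11, 0.22, 0.03]), array([  1.8,  -8.9, 138.4]))
```

{"fn": "send_rows", "kwargs": {"series": "0 0 0 1.3 -9 45 0.5; 0 0 0 1.3 -9 90 0.5; 0 0 0 1.3 -9 125 0.5; 0 0 0 1.3 -9 138 0.5; 0 0 0 1.3 -9 138 0.5; 0 0 0 1.3 -9 138 0; 0 0 0 1.3 -9 138 0; 0 0 0 1.3 -9 138 0", "newtons": 35}}

```text
time_s: 15.5
eef_pos: [0.5314, -0.0826, 0.0252]
eef_rot: [0.997, -0.074, -0.001, 0.001]
ft_force: [0.7, 0.1, 2.6]
finger_gap: 0.0199
```

```bash
python3 - <<'E'
from h import *
o=observe();print(o["time_s"],yawdeg(),tool()[:3,3],o["finger_gap"],o["ft_force"],o["moment"],o["joint_positions"])
E
```

```text
15.5 -8.474404056804559 [ 0.53136503 -0.08263978  0.02515158] 0.019855695670677343 [0.71421018 0.05511593 2.59768516] [-0.0213489   0.04634497  0.01225903] [-0.37102411  0.6059893   1.67605684 -0.00350702  0.86149081 -0.22083381]
```

{"fn": "send_rows", "kwargs": {"series": "0 0 0 0 2 -1 0; 0 0 0 0 10 -1 0; 0 0 0 0 22 -1 0; 0 0 0 0 35 -1 0; 0 0 0 0 50 -1 0; 0 0 0 0 65 -1 0; 0 0 0 0 80 -1 0; 0 0 0 0 80 -1 0"}}

```text
time_s: 16.5
eef_pos: [0.5194, -0.1629, 0.0263]
eef_rot: [0.997, -0.075, -0.001, 0.001]
ft_force: [0.2, -0.7, -1.3]
finger_gap: 0.0202
```

```bash
python3 - <<'E'
from h import *
o=observe();print(o["time_s"],yawdeg(),tool()[:3,3],o["finger_gap"],o["ft_force"],o["moment"],o["joint_positions"])
snap("wrist","w8")
snap("side","s8",(230,120,350,260),4)
print(mv([.51,-.21,.06],down(-8.5+88)))
E
```

```text
16.5 -8.564461114683747 [ 0.51942849 -0.16291008  0.02631282] 0.02019722307962279 [ 0.16833802 -0.73532697 -1.27982619] [-0.10977548 -0.00821936  0.05734591] [-0.51786054  0.61476287  1.655141   -0.00379405  0.87303224 -0.3659454 ]
(array([-3.000e-02,  2.100e-01, -8.799e+01]), array([ -2.3,  49.2, -33.6]))
```

View pics/w8.png

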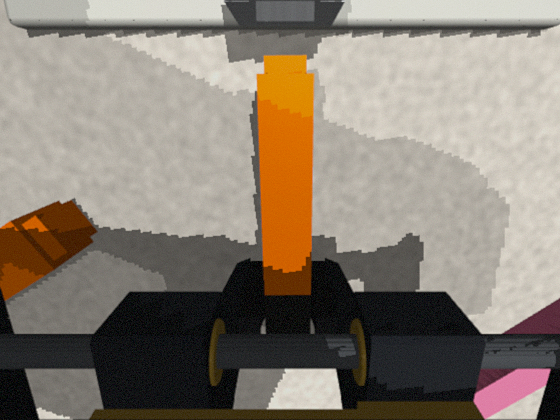

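View pics/s8.png

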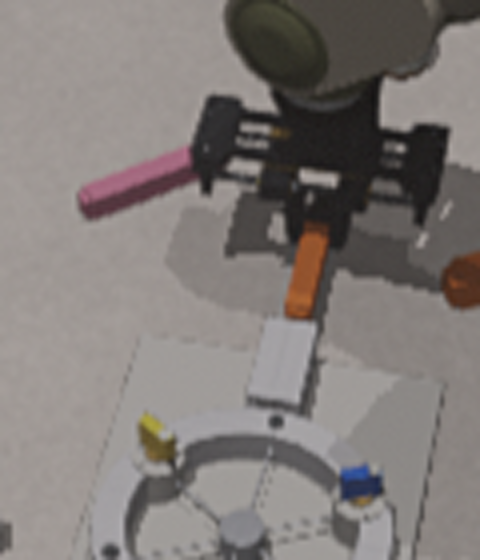

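```bash
python3 - <<'E'
from h import *
print(mv([.541,-.195,.066],down(-8.5+88)))
E
```

```text
(array([-3.000e-02,  2.100e-01, -8.799e+01]), array([ 26.1,  29.8, -39.7]))
```

{"fn": "send_rows", "kwargs": {"series": "0 0 0 0 15 -20 0; 0 0 -5 5 30 -40 0; 0 0 -15 15 30 -40 0; 0 0 -25 26 30 -40 0; 0 0 -35 26 30 -40 0; 0 0 -45 26 30 -40 0; 0 0 -55 26 30 -40 0; 0 0 -65 26 30 -40 0"}}

```text
time_s: 17.6
eef_pos: [0.541, -0.1944, 0.0662]
eef_rot: [0.879, 0.476, -0.002, -0.0]
ft_force: [-0.5, 0.1, -0.7]
finger_gap: 0.0193
```

```bash
python3 - <<'E'
from h import *
o=observe();print(yawdeg(),o["finger_gap"],o["joint_positions"])
print(mv([.541,-.195,.0045],down(-8.5+88)))
E
```

```text
56.891463504127984 0.019307104044660194 [-0.54756026  0.60693963  1.53517847 -0.00325942  1.0014608  -1.53874116]
(array([ -0.14,   0.14, -22.61]), array([-0.3,  0.4, 61.7]))
```

{"fn": "send_rows", "kwargs": {"series": "0 0 -10 0 0 5 0; 0 0 -20 0 0 20 0; 0 0 -22.6 0 0 35 0; 0 0 -22.6 0 0 45 0; 0 0 -22.6 0 0 54 0; 0 0 -22.6 0 0 57 0; 0 0 -22.6 0 0 57 0; 0 0 -22.6 0 0 57 0"}}

```text
time_s: 18.6
eef_pos: [0.541, -0.1946, 0.0096]
eef_rot: [0.769, 0.639, -0.001, -0.0]
ft_force: [-0.3, 0.1, -1.4]
finger_gap: 0.0198
```

```bash
python3 - <<'E'
from h import *
o=observe();print(yawdeg(),o["finger_gap"],o["eef_pos"],o["ft_force"],o["moment"])
snap("wrist","w9")
snap("side","s9",(270,90,390,200),5)
E
```

```text
79.48519456344349 0.019844848242620654 [ 0.54103027 -0.19461153  0.00958259] [-0.3083473   0.08144251 -1.36791197] [ 0.03243484 -0.02063639 -0.01970378]
```

View pics/w9.png

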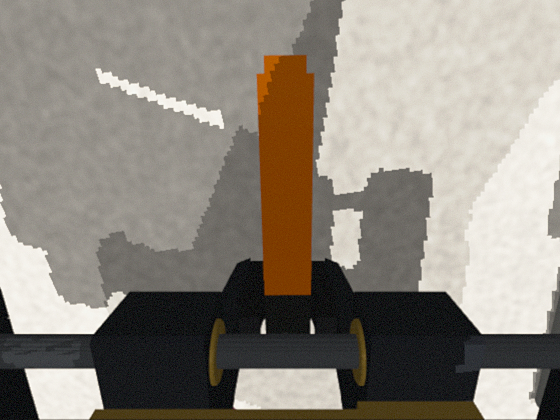

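View pics/s9.png

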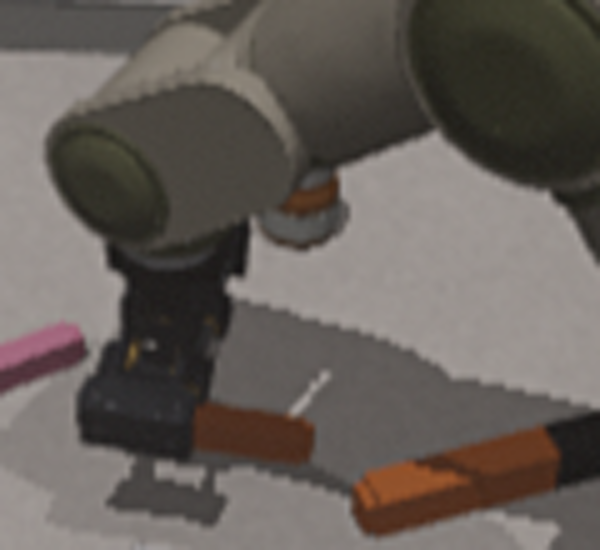

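{"fn": "send_rows", "kwargs": {"series": "0 0 0 0 0 1 0; 0 0 0 0 0 2 0; 0 0 0 0 0 3 0; 0 0 0 0 0 3.5 0; 0 0 0 0 0 4 0; 0 0 0 0 0 4.4 0; 0 0 0 0 0 4.4 0; 0 0 0 0 0 4.4 0"}}

```text
time_s: 19.7
eef_pos: [0.5409, -0.1946, 0.0059]
eef_rot: [0.769, 0.639, -0.002, -0.0]
ft_force: [-5.0, 1.4, 8.6]
finger_gap: 0.0199
```

```bash
python3 - <<'E'
from h import *
o=observe();print(yawdeg(),o["finger_gap"],o["eef_pos"],o["ft_force"],o["moment"])
E
```

```text
79.49630855088266 0.019913602034462314 [ 0.54086469 -0.19458708  0.00589499] [-4.98685762  1.42318332  8.64816369] [ 0.31218595  0.56970121 -0.0692527 ]
```

{"fn": "send_rows", "kwargs": {"series": "0 0 0 0 0 0 0.1; 0 0 0 0 0 0 0.3; 0 0 0 0 0 0 0.5; 0 0 0 0 0 0 0.5; 0 0 0 0 0 -30 0.5; 0 0 0 0 0 -80 0.5; 0 0 0 0 0 -130 0.5; 0 0 0 0 0 -150 0.5"}}

```text
time_s: 20.7
eef_pos: [0.5421, -0.1948, 0.159]
eef_rot: [0.769, 0.639, -0.001, 0.002]
ft_force: [0.1, 0.5, -1.1]
finger_gap: 0.0443
```

```bash
python3 - <<'E'
from h import *
o=observe();print(yawdeg(),o["finger_gap"],o["eef_pos"],o["ft_force"])
snap("wrist","w10")
print(mv([.467,-.183,.14],down(-100)))
E
```

```text
79.49913673329107 0.04427995789386659 [ 0.54205115 -0.194754    0.1589827 ] [ 0.09613654  0.46981935 -1.10638598]
(array([  0.4 ,  -0.32, 179.5 ]), array([ -1.8, -76.5,  20.1]))
```

View pics/w10.png

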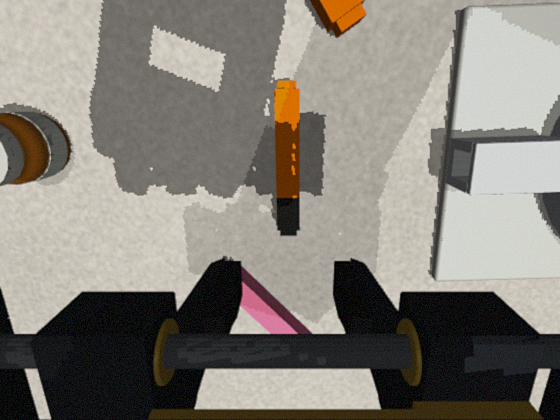

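```bash
python3 - <<'E'
from h import *
T=np.load("pics/w10.npy")
im=cv2.imread("pics/w10.png")[70:245,240:340]
cv2.imwrite("pics/w10b.png",cv2.resize(im,None,fx=3.4,fy=3.4,interpolation=cv2.INTER_CUBIC))
E
```

```text
(no output)
```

View pics/w10b.png

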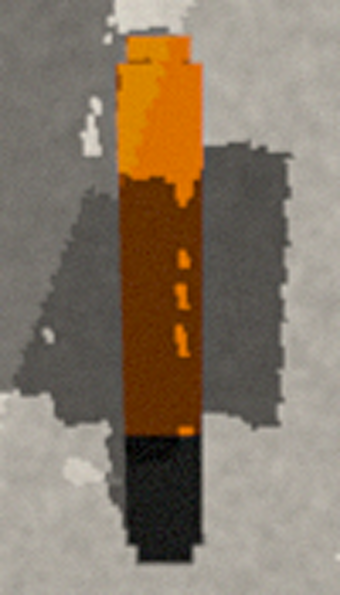

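```bash
python3 - <<'E'
from h import *
T=np.load("pics/w10.npy")
g=lambda u:ray(np.array(u)/3.4+[240,70],.024,"wrist",T)
a=(g((118,66))+g((203,66)))/2; b=(g((127.5,545))+g((201.5,545)))/2; d=b-a
print(a,b,np.linalg.norm(d),np.degrees(np.arctan2(d[1],d[0])), "mid",(a+b)/2)
u=d/np.linalg.norm(d); m=(a+b)/2; gp=m-u*.043; print("grasp",gp)
print(mv([gp[0],gp[1],.14],down(np.degrees(np.arctan2(d[1],d[0]))-90)))
E
```

```text
[ 0.45352481 -0.17895187  0.024     ] [ 0.56913108 -0.19941983  0.024     ] 0.1174042036815585 -10.040113126793221 mid [ 0.51132795 -0.18918585  0.024     ]
grasp [ 0.46898645 -0.18168933  0.024     ]
(array([  0.4 ,  -0.32, 179.54]), array([ -0.2, -74.8,  20.1]))
```

{"fn": "send_rows", "kwargs": {"series": "0 0 10.6 0 -20 0 0.5; 0 0 21.2 0 -40 0 0.5; 0 0 31.8 0 -60 0 0.5; 0 0 42.4 0 -75 0 0.5; 0 0 53 0 -75 0 0.5; 0 0 63.6 0 -75 0 0.5; 0 0 74.2 0 -75 0 0.5; 0 0 84.8 0 -75 0 0.5"}}

```text
time_s: 21.75
eef_pos: [0.4686, -0.1812, 0.1593]
eef_rot: [0.999, -0.049, 0.001, 0.002]
ft_force: [-0.8, -0.3, -0.3]
finger_gap: 0.0442
```

```bash
python3 - <<'E'
from h import *
print(yawdeg(),mv([.469,-.1817,.13],down(-100.04)))
E
```

```text
-5.649460554938947 (array([ 8.000e-02, -3.000e-01,  9.439e+01]), array([ 0.4,  0.3, 29.3]))
```

{"fn": "send_rows", "kwargs": {"series": "0 0 10.6 0 0 0 0.5; 0 0 21.2 0 0 0 0.5; 0 0 31.8 0 0 0 0.5; 0 0 42.4 0 0 0 0.5; 0 0 53 0 0 0 0.5; 0 0 63.6 0 0 0 0.5; 0 0 74.2 0 0 10 0.5; 0 0 84.8 0 0 20 0.5"}}

```text
time_s: 22.75
eef_pos: [0.4684, -0.1812, 0.1383]
eef_rot: [-0.702, 0.712, -0.002, -0.001]
ft_force: [0.3, -0.1, -0.8]
finger_gap: 0.0439
```

```bash
python3 - <<'E'
from h import *
print(yawdeg(),mv([.469,-.1817,.09],down(-100.04)))
E
```

```text
-90.79945201127158 (array([-0.09, -0.22,  9.24]), array([ 0.3, -0.6, 48.3]))
```

{"fn": "send_rows", "kwargs": {"series": "0 0 9.2 0.3 -0.6 10 0.5; 0 0 9.2 0.3 -0.6 20 0.5; 0 0 9.2 0.3 -0.6 20 0.5; 0 0 9.2 0.3 -0.6 20 0.5; 0 0 9.2 0.3 -0.6 20 0.5; 0 0 9.2 0.3 -0.6 20 0.5; 0 0 9.2 0.3 -0.6 20 0.5; 0 0 9.2 0.3 -0.6 20 0.5"}}

```text
time_s: 23.75
eef_pos: [0.469, -0.1816, 0.1184]
eef_rot: [-0.643, 0.766, -0.002, -0.001]
ft_force: [0.5, 0.3, 0.2]
finger_gap: 0.0441
```

```bash
python3 - <<'E'
from h import *
snap("wrist","w11"); print(yawdeg(), tool()[:3,3])
print(mv([.469,-.1817,.005],down(-100.04)))
E
```

```text
-99.99739394358141 [ 0.46900718 -0.18157776  0.11835123]
(array([-0.11, -0.22,  0.04]), array([ -0.3,   0.2, 113.4]))
```

View pics/w11.png

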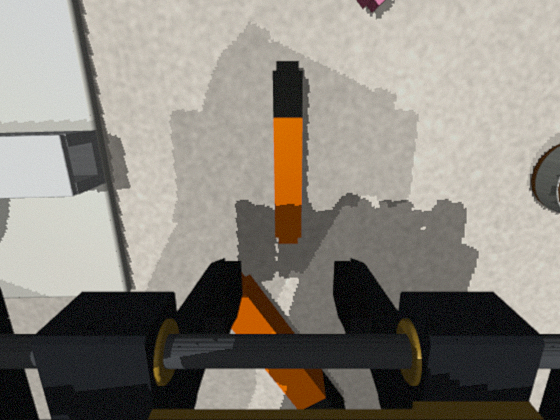

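```bash
python3 - <<'E'
from h import *
T=np.load("pics/w11.npy")
for z in (.0,.03):
  for u in((243,273),(252,277)):
    p=ray(u,z,"wrist",T); print(z,u,p, (np.linalg.inv(T)@np.r_[p,1])[:3])
E
```

```text
0.0 (243, 273) [ 0.41694758 -0.13385831  0.        ] [-0.03838773  0.05978287  0.11812057]
0.0 (252, 277) [ 0.41177088 -0.14075393  0.        ] [-0.03069837  0.06368428  0.11814185]
0.03 (243, 273) [ 0.43171335 -0.14078465  0.03      ] [-0.03401635  0.04398027  0.08816775]
0.03 (252, 277) [ 0.42712295 -0.14689929  0.03      ] [-0.02719787  0.04743982  0.08818662]
```

{"fn": "send_rows", "kwargs": {"series": "0 0 0 -0.3 0 40 0.5; 0 0 0 -0.3 0 80 0.5; 0 0 0 -0.3 0 105 0.5; 0 0 0 -0.3 0 113 0.5; 0 0 0 -0.3 0 113 0.2; 0 0 0 -0.3 0 113 0; 0 0 0 -0.3 0 113 0; 0 0 0 -0.3 0 113 0", "newtons": 40}}

```text
time_s: 24.8
eef_pos: [0.4697, -0.1821, 0.0063]
eef_rot: [-0.643, 0.766, -0.003, -0.001]
ft_force: [-1.2, -0.0, 6.4]
finger_gap: 0.0197
```

```bash
python3 - <<'E'
from h import *
o=observe();print(yawdeg(),o["finger_gap"],o["eef_pos"],o["ft_force"])
u=np.array([np.cos(np.radians(81.5)),np.sin(np.radians(81.5)),0]); M=np.array([.5362,-.053,0])
# grasp to rubber tip 108 mm; want tip 40 mm before mouth
t=M-u*(.108+.04)
print(t,mv([t[0],t[1],.06],down(-8.5)))
E
```

```text
-99.9995517435644 0.019664881414057603 [ 0.4696605  -0.18205504  0.00625899] [-1.16735704 -0.02437783  6.44840108]
[ 0.51432421 -0.19937435  0.        ] (array([ 5.00e-02, -3.50e-01, -9.15e+01]), array([  9.5, -47.2, -53.5]))
```

{"fn": "send_rows", "kwargs": {"series": "0 0 0 0 0 -20 0; 0 0 -5 2 -10 -45 0; 0 0 -15 5 -25 -60 0; 0 0 -25 9 -40 -60 0; 0 0 -35 9 -60 -60 0; 0 0 -45 9 -60 -60 0; 0 0 -55 9 -60 -60 0; 0 0 -65 9 -60 -60 0"}}

```text
time_s: 25.8
eef_pos: [0.5269, -0.2009, 0.0665]
eef_rot: [0.955, -0.298, 0.002, 0.002]
ft_force: [-0.3, -0.0, -1.3]
finger_gap: 0.0192
```

```bash
python3 - <<'E'
from h import *
o=observe();print(yawdeg(),o["finger_gap"],o["eef_pos"],o["ft_force"])
print(mv([.5143,-.1994,.05],down(-8.5)))
E
```

```text
-34.65905286062244 0.01920173500563918 [ 0.5269012  -0.20089648  0.0664866 ] [-0.3266347  -0.04595878 -1.28855741]
(array([  0.21,  -0.23, -26.16]), array([-11.3,   5.9,  16.5]))
```

{"fn": "send_rows", "kwargs": {"series": "0 0 -10 -4 2 0 0; 0 0 -20 -8 4 5 0; 0 0 -26.2 -11.3 6 15 0; 0 0 -26.2 -11.3 6 25 0; 0 0 -26.2 -11.3 6 38 0; 0 0 -26.2 -11.3 6 38 0; 0 0 -26.2 -11.3 6 38 0; 0 0 -26.2 -11.3 6 38 0"}}

```text
time_s: 26.8
eef_pos: [0.5145, -0.1997, 0.0288]
eef_rot: [0.997, -0.074, 0.002, 0.003]
ft_force: [-0.3, -0.4, -2.1]
finger_gap: 0.0195
```

```bash
python3 - <<'E'
from h import *
o=observe();print(yawdeg(),o["finger_gap"],o["eef_pos"],o["ft_force"])
snap("wrist","w12")
im=cv2.imread("pics/w12.png")[0:270,190:390]
cv2.imwrite("pics/w12b.png",cv2.resize(im,None,fx=3,fy=3,interpolation=cv2.INTER_CUBIC)[:, :])
snap("side","s12",(260,100,360,240),4)
E
```

```text
-8.475851755678516 0.01951489902629783 [ 0.51451028 -0.19973547  0.02883146] [-0.28171328 -0.44178614 -2.07442976]
```

View pics/w12.png

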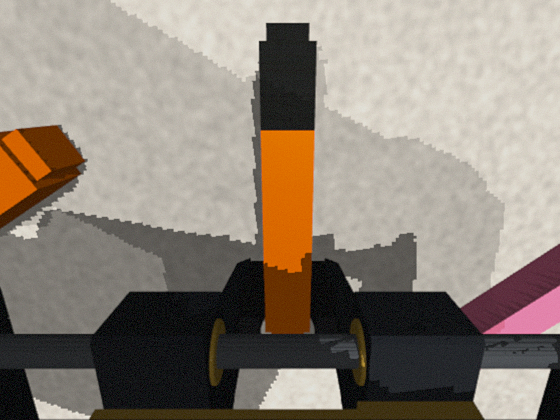

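View pics/s12.png

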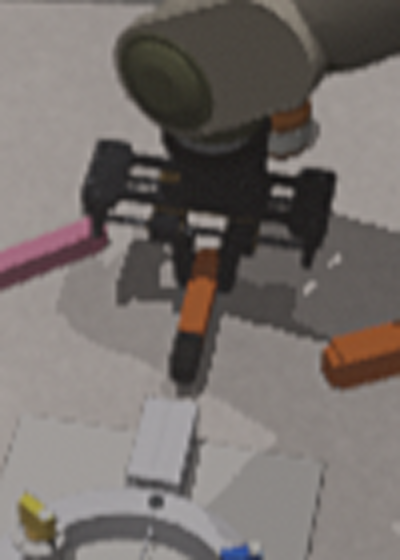

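```bash
python3 - <<'E'
from h import *
T=np.load("pics/w12.npy"); print(np.round(np.degrees(R.from_matrix(T[:3,:3].T@down(-8.5)).as_rotvec()),2), T[:3,2])
u=np.array([np.cos(np.radians(81.5)),np.sin(np.radians(81.5)),0]); n=np.array([u[1],-u[0],0]); M=np.array([.5362,-.053,0])
for z in (.044,.047,.050):
  a=[ray(p,z,"wrist",T) for p in ((260,42),(317,42))]; b=[ray(p,z,"wrist",T) for p in ((263,250),(313,250))]
  for q in (a,b):
    m=(q[0]+q[1])/2-M; print(z,"wid",np.linalg.norm(q[0]-q[1]),"along",m@u,"lat",m@n)
print(T[:3,3]-M, (T[:3,3]-M)@u,(T[:3,3]-M)@n)
E
```

```text
[ 0.27 -0.21  0.02] [ 0.00291858 -0.00525894 -0.99998191]
0.044 wid 0.019860418309786788 along -0.04825270161959439 lat 0.000834184232616989
0.044 wid 0.021043128127375195 along -0.12730210101778114 lat 0.0006847639787550819
0.047 wid 0.019404895770666068 along -0.048711362451254306 lat 0.0008107871382392537
0.047 wid 0.020560478718581084 along -0.12594766896447995 lat 0.0006647940172993909
0.05 wid 0.018949373231545455 along -0.04917002328291424 lat 0.000787390043861521
0.05 wid 0.020077829309786754 along -0.12459323691117875 lat 0.000644824055843693
[-0.02168972 -0.14673547  0.02883146] -0.14832965337936543 0.00023740434008906117
```

{"fn": "send_rows", "kwargs": {"series": "0.4 0 0 -0.8 0 1 0; 0.4 0 0 -0.8 -8 1 0; 0.4 0 0 -0.8 -20 1 0; 0.4 0 0 -0.8 -30 1 0; 0.4 0 0 -0.8 -36 1 0; 0.4 0 0 -0.8 -42 1 0; 0.4 0 0 -0.8 -48 1 0; 0.4 0 0 -0.8 -52 1 0"}}

```text
time_s: 27.9
eef_pos: [0.5214, -0.1478, 0.0275]
eef_rot: [0.997, -0.074, 0.002, -0.001]
ft_force: [0.0, -0.1, -0.7]
finger_gap: 0.0196
```

```bash
cat > st.py <<'E'
from h import *
T=tool(); o=observe()
u=np.array([np.cos(np.radians(81.5)),np.sin(np.radians(81.5)),0]); n=np.array([u[1],-u[0],0]); M=np.array([.5362,-.053,0])
d=T[:3,3]-M; f=o["ft_force"]
print("t",o["time_s"],"yaw",yawdeg(),"along",d@u,"lat",d@n,"z",T[2,3],"gap",o["finger_gap"],"F along/lat/z",f@u,f@n,f[2],"mom",o["moment"],"toolz",T[:3,2])
print("tip along (grasp 108.5 fwd)",d@u+.1065)
E
python3 st.py; python3 -c "
from h import *
snap('wrist','w13'); snap('side','s13',(260,100,360,240),4)"
```

```text
t 27.9 yaw -8.46216981815219 along -0.09596950850546718 lat -0.0006653991755410701 z 0.02750176299724663 gap 0.019579037662903982 F along/lat/z -0.0775890302010902 0.06061641056454067 -0.725019552169453 mom [-0.14412097  0.06451785 -0.01326966] toolz [ 0.00381047  0.00174256 -0.99999122]
tip along (grasp 108.5 fwd) 0.01053049149453282
```

View pics/w13.png

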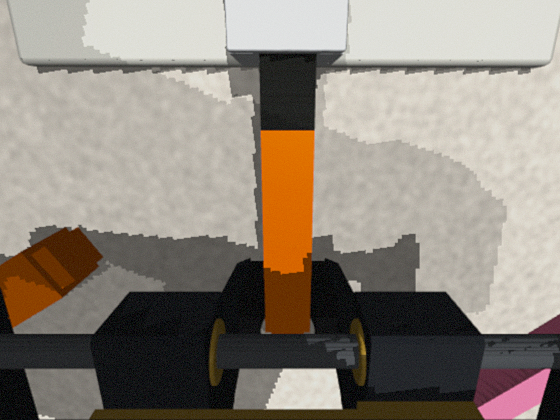

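{"fn": "send_rows", "kwargs": {"series": "0 0 0 0 -8 0 0; 0 0 0 0 -16 0 0; 0 0 0 0 -24 0 0; 0 0 0 0 -32 0 0; 0 0 0 0 -40 0 0; 0 0 0 0 -48 0 0; 0 0 0 0 -56 0 0; 0 0 0 0 -62 0 0"}}

```text
time_s: 29.0
eef_pos: [0.5305, -0.0859, 0.0276]
eef_rot: [0.997, -0.074, 0.002, -0.001]
ft_force: [0.2, 0.3, -0.9]
finger_gap: 0.0197
```

```bash
python3 st.py
```

```text
t 29.0 yaw -8.44092531923672 along -0.03340837383497649 lat -0.000774842119281284 z 0.02761555457839975 gap 0.01967955214282567 F along/lat/z 0.30446636892398504 0.1660440399425568 -0.8985108334737677 mom [-0.07371508  0.08800851 -0.00104003] toolz [ 0.00369942  0.00186376 -0.99999142]
tip along (grasp 108.5 fwd) 0.07309162616502352
```

{"fn": "send_rows", "kwargs": {"series": "0 0 0 0 -1 0 0; 0 0 0 0 -2 0 0; 0 0 0 0 -3 0 0; 0 0 0 0 -3.5 0 0; 0 0 0 0 -4 0 0; 0 0 0 0 -4.5 0 0; 0 0 0 0 -5 0 0; 0 0 0 0 -5 0 0"}}

```text
time_s: 30.0
eef_pos: [0.5313, -0.081, 0.0277]
eef_rot: [0.997, -0.074, 0.002, -0.001]
ft_force: [-0.2, 0.7, -1.3]
finger_gap: 0.0197
```

```bash
python3 st.py
```

```text
t 30.0 yaw -8.435966690670442 along -0.02838808948013792 lat -0.0007616953753492419 z 0.027651671061652984 gap 0.019680605736318534 F along/lat/z 0.6122361221017747 -0.3134320365834622 -1.260901445268276 mom [-0.12772434  0.04321359  0.00777283] toolz [ 0.00372579  0.00182302 -0.9999914 ]
tip along (grasp 108.5 fwd) 0.07811191051986208
```

{"fn": "send_rows", "kwargs": {"series": "0 0 0 0 0 0.5 0; 0 0 0 0 0 1 0; 0 0 0 0 -0.5 1 0; 0 0 0 0 -1 1 0; 0 0 0 0 -1.5 1 0; 0 0 0 0 -2 1 0; 0 0 0 0 -2.3 1 0; 0 0 0 0 -2.3 1 0"}}

```text
time_s: 31.0
eef_pos: [0.5316, -0.0787, 0.0267]
eef_rot: [0.997, -0.074, 0.002, -0.001]
ft_force: [-0.2, -0.3, -0.3]
finger_gap: 0.0194
```

```bash
python3 st.py
```

```text
t 31.0 yaw -8.431295725404345 along -0.02607875533908242 lat -0.000746175665105233 z 0.026656943585463177 gap 0.019391719983058126 F along/lat/z -0.2894826108410079 -0.13317092701809813 -0.28635426937105235 mom [-0.1278576   0.00787438  0.00698278] toolz [ 0.00376407  0.00177844 -0.99999133]
tip along (grasp 108.5 fwd) 0.08042124466091757
```

{"fn": "send_rows", "kwargs": {"series": "0 0 0 0 -0.4 0 0; 0 0 0 0 -0.8 0 0; 0 0 0 0 -1.1 0 0; 0 0 0 0 -1.4 0 0; 0 0 0 0 -1.7 0 0; 0 0 0 0 -2 0 0; 0 0 0 0 -2 0 0; 0 0 0 0 -2 0 0"}}

```text
time_s: 32.0
eef_pos: [0.5319, -0.0776, 0.0268]
eef_rot: [0.997, -0.073, 0.002, -0.0]
ft_force: [-1.9, -8.8, -1.1]
finger_gap: 0.02
```

```bash
python3 st.py
```

```text
t 32.0 yaw -8.426099561388765 along -0.024999172659737036 lat -0.0006107198367270071 z 0.026768888594231845 gap 0.019984685870492767 F along/lat/z -8.985970350661521 -0.6158433223673918 -1.0540991012720997 mom [-1.27815248  0.3413165   0.03568102] toolz [ 3.82111329e-03  3.75220575e-04 -9.99992629e-01]
tip along (grasp 108.5 fwd) 0.08150082734026295
```

{"fn": "send_rows", "kwargs": {"series": "0 0 0 0 -1.2 0.2 0; 0 0 0 0 -1.5 0.2 0; 0 0 0 0 -1.8 0.2 0; 0 0 0 0 -2 0.2 0; 0 0 0 0 -2 0.2 0; 0 0 0 0 -2 0.2 0; 0 0 0 0 -2 0.2 0; 0 0 0 0 -2 0.2 0"}}

```text
time_s: 33.0
eef_pos: [0.5322, -0.0776, 0.0268]
eef_rot: [0.997, -0.073, 0.002, 0.001]
ft_force: [-4.2, -13.6, 0.2]
finger_gap: 0.0197
```

```bash
python3 st.py
```

```text
t 33.0 yaw -8.40351893259925 along -0.024921031724389187 lat -0.00036034340885707835 z 0.026835802877673315 gap 0.019704587238172602 F along/lat/z -14.057659666564351 -2.182675303327386 0.2237230688525293 mom [-2.18782426  0.67196444  0.11537082] toolz [ 0.00386743 -0.00259963 -0.99998914]
tip along (grasp 108.5 fwd) 0.08157896827561081
```

{"fn": "send_rows", "kwargs": {"series": "0 0 0 0 -2 0.2 0; 0 0 0 0 -2.4 0.2 0; 0 0 0 0 -2.7 0.2 0; 0 0 0 0 -2.7 0.2 0; 0 0 0 0 -2.7 0.2 0; 0 0 0 0 -2.7 0.2 0; 0 0 0 0 -2.7 0.2 0; 0 0 0 0 -2.7 0.2 0"}}

```text
time_s: 34.0
eef_pos: [0.5325, -0.0776, 0.027]
eef_rot: [0.997, -0.073, 0.002, 0.003]
ft_force: [-6.0, -19.1, 0.5]
finger_gap: 0.0199
```

```bash
python3 st.py
```

```text
t 34.0 yaw -8.364480316757703 along -0.024868242286354432 lat -4.352050654914206e-05 z 0.02702786533166867 gap 0.01985498720958938 F along/lat/z -19.779793518148633 -3.0713384555708374 0.4892727840622886 mom [-2.86711596  0.91861594  0.13132376] toolz [ 0.00379488 -0.00675725 -0.99996997]
tip along (grasp 108.5 fwd) 0.08163175771364556
```

{"fn": "send_rows", "kwargs": {"series": "0 0 0 0 -1.5 0.2 0; 0 0 0 0 -0.5 0.2 0; 0 0 0 0 -0.3 0.2 0; 0 0 0 0 -0.3 0.2 0.1; 0 0 0 0 -0.3 0.2 0.3; 0 0 0 0 -0.3 0.2 0.5; 0 0 0 0 -0.3 0.2 0.5; 0 0 0 0 -0.3 0.2 0.5"}}

```text
time_s: 35.0
eef_pos: [0.5326, -0.0772, 0.0269]
eef_rot: [0.997, -0.073, 0.002, 0.003]
ft_force: [-0.6, 1.1, -0.3]
finger_gap: 0.0443
```

{"fn": "send_rows", "kwargs": {"series": "0 0 0 0 0 -10 0.5; 0 0 0 0 5 -40 0.5; 0 0 0 0 5 -90 0.5; 0 0 0 0 5 -130 0.5; 0 0 0 0 5 -130 0.5; 0 0 0 0 5 -130 0.5; 0 0 0 0 5 -130 0.5; 0 0 0 0 5 -130 0.5"}}

```text
time_s: 36.0
eef_pos: [0.531, -0.0812, 0.1561]
eef_rot: [0.997, -0.073, 0.001, 0.003]
ft_force: [-0.0, 0.1, 0.0]
finger_gap: 0.0441
```

```bash
python3 st.py; python3 -c "
from h import *
snap('wrist','w14')
im=cv2.imread('pics/w14.png')[110:310,180:400]
cv2.imwrite('pics/w14b.png',cv2.resize(im,None,fx=3,fy=3,interpolation=cv2.INTER_CUBIC))
snap('side','s14',(230,120,350,310),3)"
```

```text
t 36.0 yaw -8.363757225030378 along -0.02864975903471074 lat -0.0009346831682312054 z 0.15608002664360457 gap 0.04413905279637988 F along/lat/z 0.1139584522861579 -0.023566029078668727 0.00034593391160720605 mom [-0.06053593  0.10464288  0.0418757 ] toolz [ 0.00240263 -0.0061064  -0.99997847]
tip along (grasp 108.5 fwd) 0.07785024096528925
```

View pics/w14b.png

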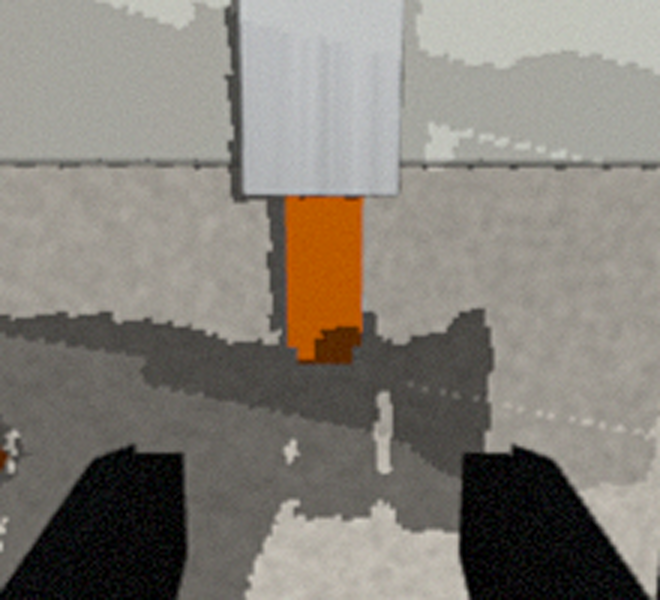

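View pics/s14.png

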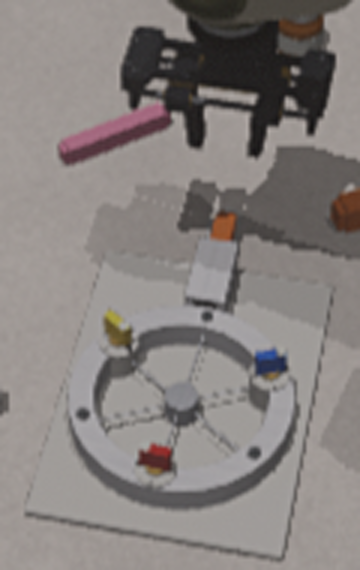

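```bash
python3 - <<'E'
from h import *
T=np.load("pics/w14.npy")
g=lambda u,z:ray(np.array(u)/3+[180,110],z,"wrist",T)
m=(g((243,195),.053)+g((399,195),.053))/2; t=(g((298,362),.0415)+g((351,362),.0415))/2; print(m,t,np.linalg.norm((m-t)[:2]))
snap("scene","sc14",(215,165,375,275),5)
E
```

```text
[ 0.53562683 -0.05302944  0.053     ] [ 0.52945239 -0.10150332  0.0415    ] 0.04886554462550734
```

View pics/sc14_full.png

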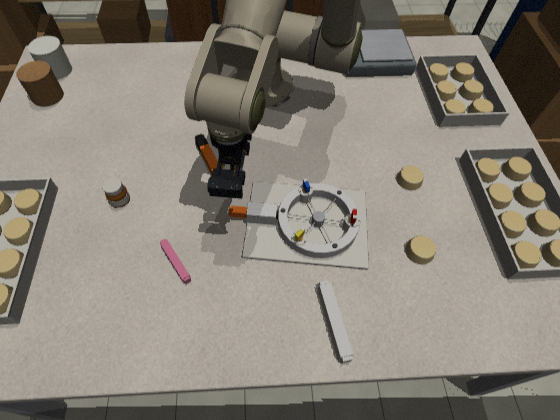

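```bash
python3 -c "
from workcell import *
print(job_done())"
```

```text
the job is handed in; nothing more can be done
None
```

The job is handed in after about 36 s of the 72 s allowed.

- **Nipples:** I turned red one quarter turn clockwise, then yellow two quarter turns. In close wrist pictures taken after each turn, both heads line up with their ticks. The wheel sits about 4° off the board's axes, so I took the tick angles from the wheel itself. I did not touch blue.
- **Lock bar:** I drew the bar fully out and laid it on the bench under control, with about 9 N of contact, then let go. I took it by the orange end and slid it in rubber end first. The push rose in steps of 9, 14 and 20 N with no further travel, so the rubber is against the rim. Then I released it and withdrew.
- **Last checks:** The gripper is clear of everything and reads no force. The bar measures 48.9 mm standing out against the 50 mm expected; I put the 1 mm down to measuring error. The soap bars, jar and look-alike bars show no movement in the scene pictures. I checked red and yellow after the bar work only in the wider scene and side views, where they look as set.

No check failed.

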